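Slide the long slat out of the planing jig and lay it across the block

TASK

Two thin wooden slats lie sunk in the grooves of the planing jig, where their edges cannot be gripped. Slide the longer slat along its groove until about a third of its length sticks out over the jig's open left end, pick it up there, and lay it flat and square across the short way of the big pale wooden block, balanced about its middle, so that its edges can be oiled. Do not let the long slat fall on the desk, and leave the shorter slat lying where it is.

Things in the scene. Friction and masses are not known exactly. Their poses are not given: they have to be found in the camera images.
- long_slat_center (a point): the longer slat: plain light wood, 46 mm wide (its x), 200 mm long (its y), 8 mm thick (its z, up), about 55 g, loose; this point is its very centre, half-way up. It lies in one of the jig's two grooves, its y axis along the groove and pointing to the open end; its top stands 1 mm above the rails.
- short_slat_center (a point): the shorter slat: same wood, 46 x 130 x 8 mm (x, y, z), loose, in the other groove; this point is its very centre, half-way up. It stays where it is.
- planing_jig: fixed board 150 (x) x 320 (y) x 30 mm; origin: centre of its underside, z up. Three rails 7 mm high on it leave two grooves along y, 50 mm wide, centred at x = -35 and +35 mm, floor 30 mm above the desk. They are open at y = +160 mm (left end seen from the robot); at y = -145 mm a stop, 14 mm above the floor, closes them. 50 mm or more of groove is empty between slat and stop: room to push.
- pale_block: the big pale wooden block left of the jig: 75 mm (its x) by 140 mm (its y) by 32 mm high, lying loose and flat on the desk, 0.22 kg, origin at the centre of its underside, z up. The slat is to lie across it along the block's x (either way round).

How it is judged:
By the outcome, as a careful person would: the job done as asked, in the order asked, and still so for the second after the job is handed in, with the robot touching nothing.
It also fails if it takes over 50 s, if anything falls off the work surface, if the arm or the gripper's body presses on something with over 40 N, if the wrist force passes 120 N, or if a joint passes its speed limit or range.

ROBOT

A 6-joint arm with a two-finger parallel gripper is mounted at the origin on a cart in front of the work surface, level with it; the furniture and walls round the work are solid. World frame = base frame: x ahead of the robot, y to its left, z up, the work surface at z = 0. Lengths are in m, angles in rad, forces in N, time in s.
With the tool pointing down it reaches from about 0.25 to 0.725 m from the base axis. Payload 9.7 kg.
Tool frame: the origin (TCP) lies on the mounting face of the last link; the fingertips stand tips_ahead ahead of it and the grasp point (between the pads) lies 155 mm ahead of it (tips_ahead is the distance from the TCP to the fingertips, in m); z points along the fingers, y is the line along which they close (so a half turn about z gives the same grasp; the last joint's range is limited). The gripper opens to 85 mm and grips with 20 to 120 N. Pads are 22 mm wide; open, the fingers measure 114 mm over their backs; the gripper's body (76 mm by 85 mm) begins 54 mm behind the grasp point. The pads swing forward as they close: fully open they stand 13 mm farther back than shut.
Start: joints at [1.222, 0.087, 0.176, 1.66, 0, 1.571], TCP at [0.188, 0.517, 0.405] pointing down, gripper open.
Joint ranges: [-3.13, 3.13], [-0.85, 1.81], [-1.15, 1.24], [-2.2, 2.28], [-1.44, 1.52], [-3.14, 3.14]. Speed limits (rad/s): [2.22, 2.22, 2.57, 3.14, 3.14, 3.14].

INTERFACE

Orientations are given as [roll, pitch, yaw] about the fixed x, y, z axes, in that order (R = Rz(yaw) Ry(pitch) Rx(roll)).
In Python, from bench import get_obs, grab_frame, sign_off, tips_ahead gives the robot as it stands. The module is installed in compiled form; this text tells all that it offers.
- The arm moves only by the tool move_arm, never from a script. Its argument "increments" is text: rows parted by semicolons, each of 7 numbers parted by spaces: the turn, a rotation vector about the tool's x, y, z in units of 8 degrees (1.0 is 8 degrees), then the shift along the tool's x, y, z in units of 0.3 m (1.0 is 0.3 m), then the opening, from 0 (shut) to 1 (fully open). A call has 1 to 5 rows; each row shifts and turns the commanded pose from where the row before left it, along the tool's axes as they then stand; what a row does not reach is not made up. A row lasts 1/10 s, in which the tool goes at most 50 mm and 8.59 degrees, less where a joint would pass 70% of its speed; a pose out of reach is approached as far as the arm can. A call with a number of a shift or a turn outside -1 to 1 is refused whole. A call with a gripper value outside its range is refused whole. The fingers move at their own pace and stop on an object; "grip_force" is the grip in N (left out, the last holds). Time passes only in rows, so rows that do not move let the fingers close. It gives the time, the measured TCP pose, the force, the opening and the grip force at its end, in the units of the state.
- get_obs(): the state, without advancing time (a new reading comes with each control period).
- grab_frame(name): name is "scene" or "top"; returns a dict with "pixels" (480x640x3 uint8, red, green, blue), "z_map" (480x640 float32, m along the optical axis (not along the pixel's ray), 0 where there is no reading), "mtx" (3x3 intrinsics, pixels), "world_from_camera" (4x4, takes a point from camera to world coordinates). Camera axes: x right, y up, looking along -z (the intrinsics and any distortion apply to the point x, -y, -z); pixel columns grow to the right and rows downward; lengths in m; the calibration is good to about 2 mm. A picture is of the moment at which its call begins.
- sign_off(): hands the job in; it is judged then, once.
The state is a dict: "time": time; "q": joint angles; "qvel": joint speeds; "joint_efforts": joint torques, N m; "tcp_pos": TCP position; "tcp_rot": TCP orientation; "contact_force": force on the tool from outside, world axes, zero at the start; "torque": the same for the moment, N m; "gripper_width": finger opening in m; "gripper_force": force on a finger pad.
Only numpy, scipy, OpenCV 4.12 (cv2) and the standard library are available. Lean on these libraries where they do the work, as an engineer would, in place of code of your own. Each camera call takes 0.05 s, during which the arm holds its last target. There are 200 camera calls.

## Working session

There is one attempt and no reset: what is moved stays moved. The work goes in short steps, Python scripts to look and compute and a tool call to move; the robot and the scene stay as the last step left them, time stands still between calls to the robot, and variables do not carry over. Pictures are saved under pics/ and viewed, at most 10 in all, crops included, and the job is handed in when it is done.

Besides the shell and the picture viewer there is one more tool, called after ">>>" by a JSON object that holds its "method" and its "body", one argument or row to a line. move_arm: Moves the arm, as the interface text tells. Shifts and turns lie within -1 to 1; 1 stands for 0.3 m of shift or 8 degrees of turn. Its arguments: {"type":"object","properties":{"increments":{"type":"string"},"grip_force":{"type":"number"}},"required":["increments"]}

```bash
mkdir -p pics; cat > h.py <<'E'
import numpy as np, cv2
from bench import get_obs, grab_frame, sign_off, tips_ahead
def grab(name, save=None):
    f=grab_frame(name)
    if save: cv2.imwrite('pics/'+save,cv2.cvtColor(f['pixels'],cv2.COLOR_RGB2BGR))
    return f
def cloud(f):
    z=f['z_map'].astype(float); K=f['mtx']; v,u=np.mgrid[:480,:640]
    p=np.stack([(u-K[0,2])/K[0,0]*z,-(v-K[1,2])/K[1,1]*z,-z],-1)
    T=f['world_from_camera']; return p@T[:3,:3].T+T[:3,3]
def ray(f,uv,h):
    K=f['mtx'];T=f['world_from_camera'];uv=np.asarray(uv,float)
    d=np.stack([(uv[:,0]-K[0,2])/K[0,0],-(uv[:,1]-K[1,2])/K[1,1],-np.ones(len(uv))],-1)@T[:3,:3].T
    return T[:3,3]+d*((h-T[2,3])/d[:,2])[:,None]
E
python3 - <<'E'
from h import *
o=get_obs(); print(o, tips_ahead if not callable(tips_ahead) else tips_ahead())
for n in('scene','top'):
    f=grab(n,n+'0.png'); print(n,f['mtx'],f['world_from_camera'].round(3))
E
```

```text
{'time': 0.0, 'q': array([1.22198831e+00, 8.74611829e-02, 1.75141201e-01, 1.65978810e+00,
       3.87412229e-05, 1.57077848e+00]), 'qvel': array([ 0.00222206, -0.00042605, -0.00021151, -0.00045032, -0.00083847,
        0.00040943]), 'joint_efforts': array([-2.89028038e-03, -5.20390964e+01,  4.64801073e+01,  1.63639878e-02,
       -1.55640428e-04,  2.16371539e-06]), 'tcp_pos': array([0.18797574, 0.51688636, 0.40398593]), 'tcp_rot': array([-3.14028090e+00, -3.87645944e-05,  2.79280242e+00]), 'contact_force': array([ 0.48212185,  0.51365216, -0.20332989]), 'torque': array([ 0.0047111 , -0.02005163, -0.00200746]), 'gripper_force': 0.0, 'gripper_width': 0.08531748313724842} 0.1734
scene [[448.43739253   0.         325.88124929]
 [  0.         448.43739253 241.75673433]
 [  0.           0.           1.        ]] [[ 0.885  0.352 -0.306  0.271]
 [-0.466  0.664 -0.585 -0.393]
 [-0.003  0.66   0.751  0.696]
 [ 0.     0.     0.     1.   ]]
top [[529.72047948   0.         322.72527281]
 [  0.         529.72047948 248.65323354]
 [  0.           0.           1.        ]] [[ 0.026  0.998 -0.063  0.492]
 [-1.     0.027  0.007  0.113]
 [ 0.009  0.063  0.998  0.889]
 [ 0.     0.     0.     1.   ]]
```

View pics/top0.png

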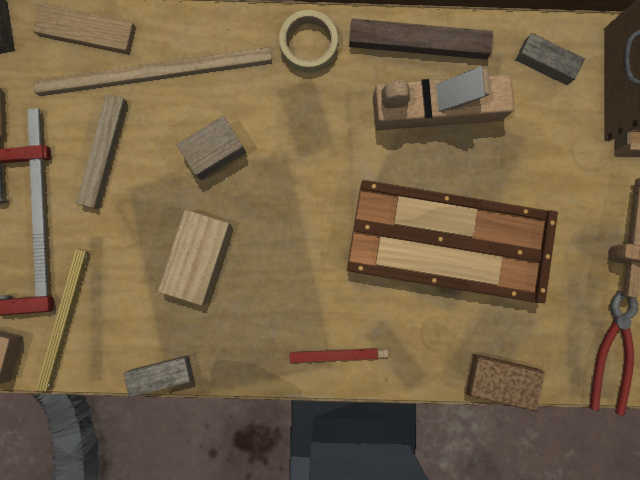

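View pics/scene0.png

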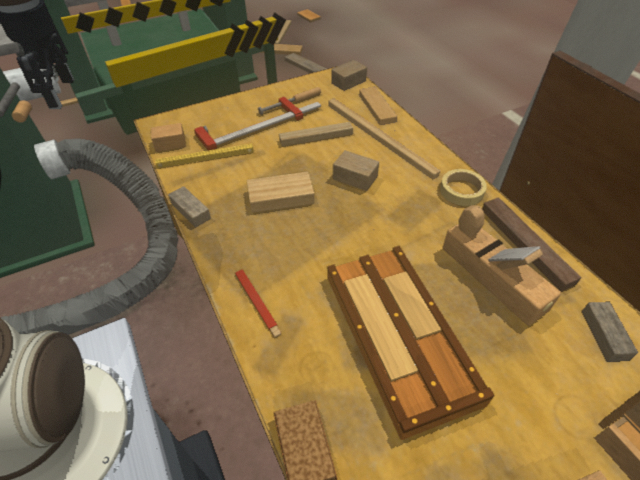

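The top view shows the jig at columns 350–555 and rows 182–300. The long slat is in the near groove (ends at about u=376 and 501, v≈258) and the short slat in the far groove (u=395–475, v≈215). The pale block is at about (195,258). The scene view shows the same layout, with the long slat at about (380,325), the short one at (413,305) and the block at (280,192).

```bash
cat >> h.py <<'E'
def pale(f,box,lo=(10,30,140),hi=(28,130,255)):
    hsv=cv2.cvtColor(f['pixels'],cv2.COLOR_RGB2HSV); m=cv2.inRange(hsv,lo,hi)
    k=np.zeros_like(m); u0,v0,u1,v1=box; k[v0:v1,u0:u1]=m[v0:v1,u0:u1]
    return cv2.morphologyEx(k,cv2.MORPH_OPEN,np.ones((3,3)))
def rect(f,mask,h):
    c=max(cv2.findContours(mask,cv2.RETR_EXTERNAL,cv2.CHAIN_APPROX_NONE)[0],key=cv2.contourArea)
    p=ray(f,cv2.convexHull(c)[:,0,:],h)[:,:2]
    (cx,cy),(w,l),a=cv2.minAreaRect((p*1000).astype(np.float32))
    b=cv2.boxPoints(((cx,cy),(w,l),a)); e=[b[1]-b[0],b[2]-b[1]]; d=max(e,key=np.linalg.norm)
    d=d*np.sign(d[1]) if abs(d[1])>abs(d[0]) else d*np.sign(d[0])
    return np.round([cx,cy,min(w,l),max(w,l),np.degrees(np.arctan2(d[1],d[0]))],1)
E
python3 - <<'E'
from h import *
f=grab('top'); s=grab('scene'); hs=cv2.cvtColor(f['pixels'],cv2.COLOR_RGB2HSV)
for n,p in dict(long=(440,258),short=(435,215),groove=(520,268),rail=(440,239),block=(195,258),blockside=(185,303),desk=(280,250)).items(): print(n,hs[p[1],p[0]],cloud(f)[p[1],p[0]].round(4))
hh=cv2.cvtColor(s['pixels'],cv2.COLOR_RGB2HSV)
for n,p in dict(long=(380,325),groove=(430,400),block=(280,187),desk=(240,230)).items(): print(n,hh[p[1],p[0]],cloud(s)[p[1],p[0]].round(4))
C=cloud(f); S=cloud(s)
for nm,F,CL in(('top',f,C),('scene',s,S)):
    Z=CL[...,2]; X=CL[...,0];Y=CL[...,1]
    m=((Z>.026)&(Z<.038)&(X>.3)&(X<.55)&(Y>.2)&(Y<.42)).astype(np.uint8)*255
    m=cv2.morphologyEx(m,cv2.MORPH_OPEN,np.ones((5,5)))
    print(nm,'block',rect(F,m,.032),np.median(Z[m>0]))
    m=((Z>.022)&(Z<.06)&(X>.3)&(X<.60)&(Y<.08)&(Y>-.32)).astype(np.uint8)*255
    m=cv2.morphologyEx(m,cv2.MORPH_OPEN,np.ones((5,5)))
    print(nm,'jig',rect(F,m,.037))
E
```

```text
long [ 19  99 181] [ 0.5359 -0.0827  0.0386]
short [ 19 101 161] [ 0.6056 -0.0742  0.0369]
groove [ 13 136 146] [ 0.5236 -0.2157  0.0289]
rail [ 19 139 176] [ 0.5668 -0.0828  0.0369]
block [ 17  94 154] [0.5257 0.3121 0.0328]
blockside [ 19 111  76] [ 0.4515  0.3336 -0.0013]
desk [ 19 105 131] [ 0.5444  0.178  -0.0026]
long [ 18 133 218] [ 0.5319 -0.0882  0.0398]
groove [ 15 181 161] [ 0.5317 -0.2293  0.033 ]
block [ 18 125 194] [0.5261 0.3118 0.0344]
desk [ 19 134 170] [0.4088 0.2609 0.0031]
top block [509.3 320.7  75.9 101.7 -15.9] 0.03149147695168886
top jig [ 555.3 -101.7  132.6  323.1   82.3]
scene block [508.  320.1  82.4 102.4 -15.8] 0.033351662184309294
scene jig [ 554.7 -102.2  141.2  324.8   82.3]
```

```bash
python3 - <<'E'
from h import *
for nm in('top','scene'):
    F=grab(nm); CL=cloud(F); Z=CL[...,2]; X=CL[...,0];Y=CL[...,1]
    def go(n,cond,h):
        m=cv2.morphologyEx(cond.astype(np.uint8)*255,cv2.MORPH_OPEN,np.ones((5,5))); print(nm,n,rect(F,m,h))
    go('block',(Z>.024)&(Z<.045)&(X>.38)&(X<.65)&(Y>.2)&(Y<.42),.032)
    go('jig',(Z>.024)&(Z<.06)&(X>.4)&(X<.70)&(Y<.1)&(Y>-.32),.037)
    hsv=cv2.cvtColor(F['pixels'],cv2.COLOR_RGB2HSV).astype(int)
    sat=118 if nm=='top' else 150
    col=(hsv[...,1]<sat)&(hsv[...,2]>140)&(hsv[...,0]>=15)&(Z>.026)&(Y<.1)&(Y>-.32)&(X>.45)&(X<.66)
    m=cv2.morphologyEx(col.astype(np.uint8)*255,cv2.MORPH_OPEN,np.ones((3,3)))
    cs=sorted(cv2.findContours(m,cv2.RETR_EXTERNAL,cv2.CHAIN_APPROX_SIMPLE)[0],key=cv2.contourArea)[-2:]
    for c in cs:
        k=np.zeros_like(m); cv2.drawContours(k,[c],-1,255,-1); print(nm,'slat',rect(F,k,.038))
E
```

```text
top block [527.5 315.1  76.6 139.8 -15.9]
top jig [ 564.8 -103.   151.2  322.9   82.2]
top slat [604.2 -74.3  44.8 128.8  82. ]
top slat [532.7 -80.9  44.9 199.   82. ]
scene block [525.7 313.6  85.1 139.9 -15.9]
scene jig [ 563.5 -103.3  156.8  324.5   82.1]
scene slat [604.3 -74.3  47.  130.9  82.1]
scene slat [532.6 -80.8  47.  200.8  82.1]
```

```bash
cat >> h.py <<'E'
from scipy.spatial.transform import Rotation as Ro
import sys
E0=np.array([.5301,-.0982]); D=np.array([np.cos(np.radians(82.1)),np.sin(np.radians(82.1))])
def groove(s): return E0+D*s/1000
def plan(xy,z,yaw,g,n=None,tilt=0):
    o=get_obs(); p=o['tcp_pos']; R=Ro.from_euler('xyz',o['tcp_rot'])
    T=Ro.from_euler('xyz',[np.pi,0,np.radians(yaw)])
    d=np.r_[xy,z]-p; rv=(R.inv()*T).as_rotvec()
    k=n or int(max(np.ceil(np.linalg.norm(d)/.049),np.ceil(np.degrees(np.linalg.norm(rv))/7.9),1))
    print('from',p.round(4),'dist',np.linalg.norm(d).round(4),'rows',k)
    rows=[]
    for i in range(k):
        Ri=R*Ro.from_rotvec(rv*i/k)
        rows.append(' '.join('%.3f'%(x+0) for x in np.r_[np.degrees(rv)/k/8,Ri.inv().apply(d/k)/.3])+' %g'%g)
    for i in range(0,k,5): print('; '.join(rows[i:i+5]))
E
python3 -c "
from h import *
plan(groove(-114),.30,82.1,0,18)"
```

```text
from [0.188  0.5169 0.4044] dist 0.8046 rows 18
-0.000 0.000 0.541 -0.103 -0.106 0.019 0; -0.000 0.000 0.541 -0.111 -0.098 0.019 0; -0.000 0.000 0.541 -0.118 -0.089 0.019 0; -0.000 0.000 0.541 -0.124 -0.080 0.019 0; -0.000 0.000 0.541 -0.130 -0.071 0.019 0
-0.000 0.000 0.541 -0.135 -0.061 0.019 0; -0.000 0.000 0.541 -0.139 -0.050 0.019 0; -0.000 0.000 0.541 -0.142 -0.040 0.019 0; -0.000 0.000 0.541 -0.145 -0.029 0.019 0; -0.000 0.000 0.541 -0.147 -0.018 0.019 0
-0.000 0.000 0.541 -0.148 -0.007 0.019 0; -0.000 0.000 0.541 -0.148 0.005 0.019 0; -0.000 0.000 0.541 -0.147 0.016 0.019 0; -0.000 0.000 0.541 -0.145 0.027 0.019 0; -0.000 0.000 0.541 -0.143 0.038 0.019 0
-0.000 0.000 0.541 -0.140 0.048 0.019 0; -0.000 0.000 0.541 -0.136 0.059 0.019 0; -0.000 0.000 0.541 -0.131 0.069 0.019 0
```

>>> {"method": "move_arm", "body": {
  "increments": "0 0 0.54 -0.103 -0.106 0.019 0; 0 0 0.54 -0.111 -0.098 0.019 0; 0 0 0.54 -0.118 -0.089 0.019 0; 0 0 0.54 -0.124 -0.08 0.019 0; 0 0 0.54 -0.13 -0.071 0.019 0",
  "grip_force": 60
}}

```text
time: 0.8
tcp_pos: [0.2792, 0.313, 0.376]
tcp_rot: [3.141, 0.0, 2.413]
contact_force: [1.6, 1.6, 0.4]
gripper_width: 0.0123
gripper_force: 0.0
```

>>> {"method": "move_arm", "body": {
  "increments": "0 0 0.54 -0.135 -0.061 0.019 0; 0 0 0.54 -0.139 -0.05 0.019 0; 0 0 0.54 -0.142 -0.04 0.019 0; 0 0 0.54 -0.145 -0.029 0.019 0; 0 0 0.54 -0.147 -0.018 0.019 0"
}}

```text
time: 1.3
tcp_pos: [0.3699, 0.1104, 0.3477]
tcp_rot: [3.141, 0.0, 2.036]
contact_force: [1.0, -0.3, -0.4]
gripper_width: -0.0001
gripper_force: 0.0
```

>>> {"method": "move_arm", "body": {
  "increments": "0 0 0.54 -0.148 -0.007 0.019 0; 0 0 0.54 -0.148 0.005 0.019 0; 0 0 0.54 -0.147 0.016 0.019 0; 0 0 0.54 -0.145 0.027 0.019 0; 0 0 0.54 -0.143 0.038 0.019 0"
}}

```text
time: 1.8
tcp_pos: [0.4615, -0.0919, 0.3191]
tcp_rot: [3.141, 0.0, 1.658]
contact_force: [1.3, 1.2, 0.8]
gripper_width: -0.0003
gripper_force: 0.0
```

```bash
python3 -c "
from h import *
o=get_obs();print(o['time'],np.degrees(o['tcp_rot']),o['gripper_width'])
plan(groove(-114),.25,82.1,0)"
```

```text
1.8 [1.79967689e+02 2.16332723e-03 9.50136584e+01] -0.0003168315922559273
from [ 0.4615 -0.0919  0.3191] dist 0.1476 rows 4
0.001 -0.000 0.404 -0.103 0.035 0.058 0; 0.001 -0.000 0.404 -0.101 0.041 0.058 0; 0.001 -0.000 0.404 -0.098 0.047 0.058 0; 0.001 -0.000 0.404 -0.095 0.052 0.058 0
```

>>> {"method": "move_arm", "body": {
  "increments": "0 0 0.404 -0.103 0.035 0.058 0; 0 0 0.404 -0.101 0.041 0.058 0; 0 0 0.404 -0.098 0.047 0.058 0; 0 0 0.404 -0.095 0.052 0.058 0; 0 0 0 0 0 0 0"
}}

```text
time: 2.3
tcp_pos: [0.5148, -0.2114, 0.2463]
tcp_rot: [-3.138, -0.0, 1.432]
contact_force: [-1.4, 1.0, 0.7]
gripper_width: 0.0003
gripper_force: 0.0
```

```bash
python3 -c "
from h import *
plan(groove(-114),.212,82.1,0,3)
f=grab('scene'); cv2.imwrite('pics/a.png',cv2.resize(f['pixels'][200:480,240:560,::-1],None,fx=2,fy=2))
o=get_obs();print(o['contact_force'])"
```

```text
from [ 0.5148 -0.2114  0.2463] dist 0.0343 rows 3
-0.009 -0.001 -0.003 0.000 -0.000 0.038 0; -0.009 -0.001 -0.003 0.000 -0.000 0.038 0; -0.009 -0.001 -0.003 0.000 -0.000 0.038 0
[0.29542264 1.53724769 0.32455741]
```

View pics/a.png

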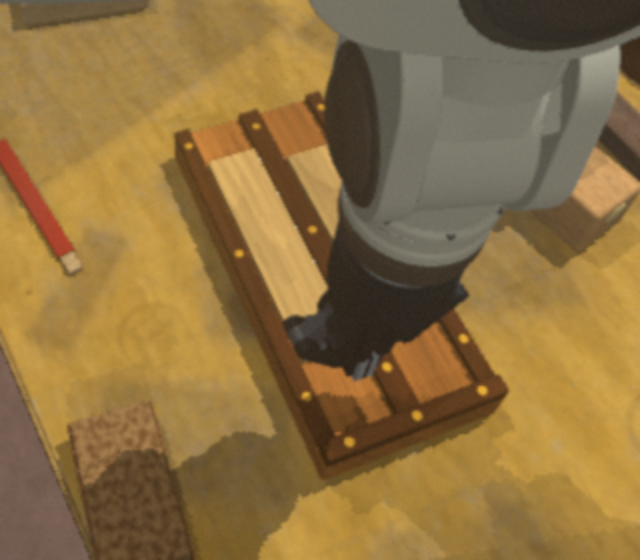

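The crop shows the shut fingers, tips near (365,370), above the empty stretch of the near groove behind the long slat. I'll lower them in small steps and watch the force.

>>> {"method": "move_arm", "body": {
  "increments": "0 0 0 0 0 0.04 0; 0 0 0 0 0 0.04 0; 0 0 0 0 0 0.03 0; 0 0 0 0 0 0.01 0; 0 0 0 0 0 0 0"
}}

```text
time: 2.85
tcp_pos: [0.5144, -0.2085, 0.2131]
tcp_rot: [-3.141, -0.0, 1.437]
contact_force: [-0.4, -0.2, -0.4]
gripper_width: -0.0002
gripper_force: 0.0
```

```bash
python3 -c "
from h import *
o=get_obs();print(o['contact_force'])
plan(groove(-114),.2065,82.1,0,1)
for n in ('scene','top'):
    f=grab(n); C=cloud(f); Z=C[...,2]; r=(C[...,:2]-groove(-114)); d=np.linalg.norm(r,axis=-1)
    m=(d<.03); print(n,np.histogram(Z[m],[.02,.028,.032,.036,.04,.05,.06,.08,.1,.2,.5]))
"
```

```text
[-0.43852809 -0.18635237 -0.41057311]
from [ 0.5144 -0.2085  0.2131] dist 0.0071 rows 1
-0.005 -0.002 0.028 -0.009 0.001 0.022 0
scene (array([  0, 327, 308,  74,  25,  44,  71, 195, 222, 188]), array([0.02 , 0.028, 0.032, 0.036, 0.04 , 0.05 , 0.06 , 0.08 , 0.1  ,
       0.2  , 0.5  ]))
top (array([ 55, 381,  51,  44,  18,  45,  63, 173,  98,   0]), array([0.02 , 0.028, 0.032, 0.036, 0.04 , 0.05 , 0.06 , 0.08 , 0.1  ,
       0.2  , 0.5  ]))
```

>>> {"method": "move_arm", "body": {
  "increments": "0 0 0.02 -0.008 0 0.01 0; 0 0 0 0 0 0.007 0; 0 0 0 0 0 0.004 0; 0 0 0 0 0 0 0"
}}

```text
time: 3.35
tcp_pos: [0.5142, -0.2113, 0.2071]
tcp_rot: [-3.141, -0.0, 1.433]
contact_force: [-0.8, -0.1, -0.4]
gripper_width: -0.0
gripper_force: 0.0
```

>>> {"method": "move_arm", "body": {
  "increments": "0 0 0 0.04 0 0.004 0; 0 0 0 0.02 0 0 0; 0 0 0 0.03 0 0 0; 0 0 0 0.035 0 0 0; 0 0 0 0.035 0 0 0"
}}

```text
time: 3.85
tcp_pos: [0.521, -0.1627, 0.2061]
tcp_rot: [3.142, -0.0, 1.434]
contact_force: [0.1, 0.9, 0.3]
gripper_width: 0.0001
gripper_force: 0.1
```

>>> {"method": "move_arm", "body": {
  "increments": "0 0 0 0.035 0 0 0; 0 0 0 0.035 0 0 0; 0 0 0 0.035 0 0 0; 0 0 0 0.035 0 0 0; 0 0 0 0.03 0 0 0"
}}

```text
time: 4.35
tcp_pos: [0.528, -0.1123, 0.2062]
tcp_rot: [3.141, 0.0, 1.434]
contact_force: [0.6, -0.2, 0.7]
gripper_width: 0.0001
gripper_force: 0.3
```

```bash
cat >> h.py <<'E'
def lead(F,zlo=.024):   # farthest reach of the slat along the groove line, s in mm
    C=cloud(F); rel=C[...,:2]-E0; s=rel@D*1000; t=rel@np.array([D[1],-D[0]])*1000
    m=(C[...,2]>zlo)&(C[...,2]<.05)&(abs(t)<30)&(s>100)&(s<300)
    m=cv2.morphologyEx(m.astype(np.uint8),cv2.MORPH_OPEN,np.ones((3,3)))
    v,u=np.nonzero(m); P=ray(F,np.c_[u,v],.038)[:,:2]-E0; q=P@D*1000; tt=P@np.array([D[1],-D[0]])*1000
    out=q>165
    print('lead s',np.percentile(q,[50,98,100]).round(1),'t range past end',tt[out].min().round(1) if out.any() else None,tt[out].max().round(1) if out.any() else None)
E
python3 -c "
from h import *
o=get_obs();print(o['tcp_pos'],o['contact_force'],((o['tcp_pos'][:2]-E0)@D*1000).round(1))
for n in ('scene','top'): lead(grab(n,n+'1.png'))
"
```

```text
[ 0.52796841 -0.11232939  0.20615753] [ 0.60663454 -0.16387628  0.74429243] -14.3
lead s [144.5 196.2 198.9] t range past end -25.2 22.4
lead s [145.2 196.5 198.8] t range past end -22.9 23.0
```

View pics/scene1.png

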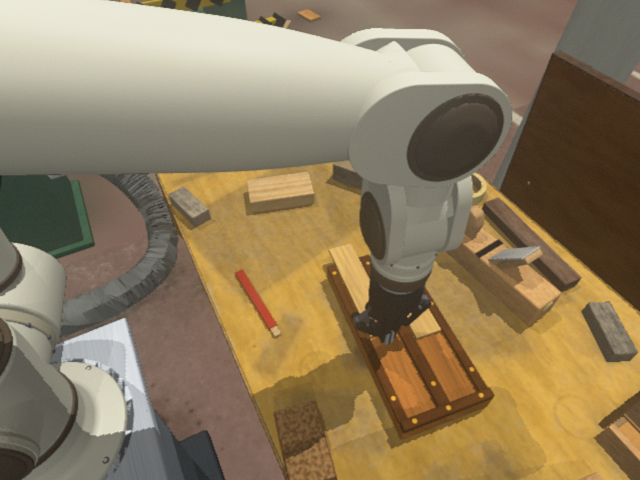

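The picture shows the slat already reaching past the jig's open end (slat tip at about (345,250)), with the fingers behind it. The end is at s≈199 mm and should be about 227 mm, so another 28 mm.

>>> {"method": "move_arm", "body": {
  "increments": "0 0 0 0.03 0 0 0; 0 0 0 0.03 0 0 0; 0 0 0 0.02 0 0 0; 0 0 0 0.01 0 0 0; 0 0 0 0 0 0 0"
}}

```text
time: 4.95
tcp_pos: [0.5316, -0.0861, 0.2061]
tcp_rot: [-3.142, -0.0, 1.434]
contact_force: [0.2, -0.4, -0.1]
gripper_width: -0.0002
gripper_force: 0.0
```

```bash
python3 -c "
from h import *
o=get_obs();print(((o['tcp_pos'][:2]-E0)@D*1000).round(1))
for n in ('scene','top'): lead(grab(n))
"
```

```text
12.2
lead s [159.8 223.2 226.1] t range past end -25.3 22.4
lead s [155.3 221.8 224.4] t range past end -22.9 23.1
```

>>> {"method": "move_arm", "body": {
  "increments": "0 0 0 -0.02 0 0 0; 0 0 0 -0.01 0 -0.06 0; 0 0 0 0 0 -0.12 0; 0 0 0 0 0 0 0"
}}

```text
time: 5.45
tcp_pos: [0.5312, -0.0963, 0.2646]
tcp_rot: [3.135, 0.0, 1.433]
contact_force: [1.8, -0.6, 0.6]
gripper_width: 0.0002
gripper_force: 0.0
```

```bash
python3 -c "
from h import *
plan(groove(186),.25,82.1,1,5)"
```

```text
from [ 0.5312 -0.0963  0.2646] dist 0.1846 rows 5
0.009 0.001 -0.000 0.123 -0.001 0.010 1; 0.009 0.001 -0.000 0.123 -0.001 0.010 1; 0.009 0.001 -0.000 0.123 -0.001 0.010 1; 0.009 0.001 -0.000 0.123 -0.001 0.010 1; 0.009 0.001 -0.000 0.123 -0.001 0.010 1
```

>>> {"method": "move_arm", "body": {
  "increments": "0 0 0 0.123 0 0.01 1; 0 0 0 0.123 0 0.01 1; 0 0 0 0.123 0 0.01 1; 0 0 0 0.123 0 0.01 1; 0 0 0 0.123 0 0.01 1"
}}

```text
time: 5.95
tcp_pos: [0.5557, 0.0883, 0.2448]
tcp_rot: [3.141, 0.0, 1.433]
contact_force: [0.3, -0.5, 0.2]
gripper_width: 0.0722
gripper_force: 0.0
```

>>> {"method": "move_arm", "body": {
  "increments": "0 0 0 0 0 0 1; 0 0 0 0 0 0 1"
}}

```text
time: 6.15
tcp_pos: [0.5555, 0.0876, 0.2446]
tcp_rot: [-3.141, 0.0, 1.435]
contact_force: [-0.4, -0.1, -0.1]
gripper_width: 0.0847
gripper_force: 0.0
```

```bash
python3 -c "
from h import *
o=get_obs();print(((o['tcp_pos'][:2]-E0)@D*1000).round(1),o['gripper_width'])
f=grab('scene','b.png');lead(f);lead(grab('top'))
plan(groove(186),.185,82.1,1,5)"
```

```text
187.5 0.08473086309099677
lead s [153.1 222.7 226.1] t range past end -25.3 22.4Traceback (most recent call last):
  File "<string>", line 4, in <module>
    f=grab('scene','b.png');lead(f);lead(grab('top'))
                                    ~~~~^^^^^^^^^^^^^
  File "h.py", line 47, in lead
    print('lead s',np.percentile(q,[50,98,100]).round(1),'t range past end',tt[out].min().round(1) if out.any() else None,tt[out].max().round(1) if out.any() else None)
                   ~~~~~~~~~~~~~^^^^^^^^^^^^^^^
    return _quantile_unchecked(
        a, q, axis, out, overwrite_input, method, keepdims, weights)
    return _ureduce(a,
                    func=_quantile_ureduce_func,
    ...<5 lines>...
                    overwrite_input=overwrite_input,
                    method=method)
    r = func(a, **kwargs)
    result = _quantile(arr,
                       quantiles=q,
    ...<2 lines>...
                       out=out,
                       weights=wgt)
    slices_having_nans = np.isnan(arr[-1, ...])
                                  ~~~^^^^^^^^^
IndexError: index -1 is out of bounds for axis 0 with size 0
```

View pics/b.png

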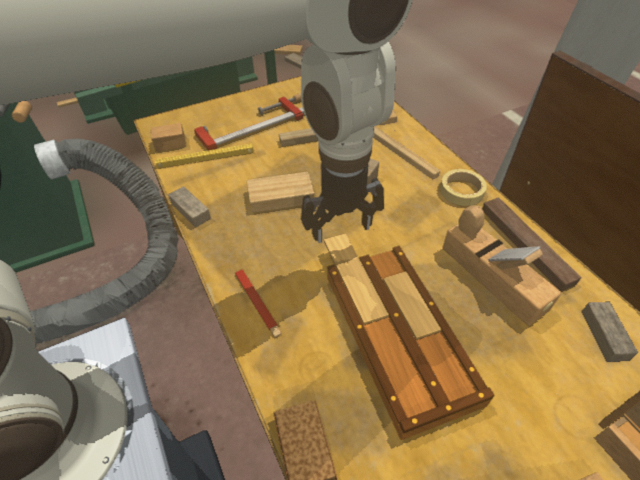

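The picture shows the slat overhanging at about (340,248), with the open fingers at about (320,235) and (380,228) straddling it above. I'll descend and grip.

>>> {"method": "move_arm", "body": {
  "increments": "0 0 0 0 0 0.06 1; 0 0 0 0 0 0.06 1; 0 0 0 0 0 0.05 1; 0 0 0 0 0 0.027 1; 0 0 0 0 0 0 1"
}}

```text
time: 6.75
tcp_pos: [0.5552, 0.0867, 0.1849]
tcp_rot: [-3.14, 0.001, 1.433]
contact_force: [-0.8, 0.2, 0.1]
gripper_width: 0.0852
gripper_force: 0.0
```

>>> {"method": "move_arm", "body": {
  "increments": "0 0 0 0 0 0 0.45; 0 0 0 0 0 0 0.4; 0 0 0 0 0 0 0.4; 0 0 0 0 0 0 0.4; 0 0 0 0 0 0 0.4",
  "grip_force": 60
}}

```text
time: 7.25
tcp_pos: [0.5558, 0.0874, 0.1868]
tcp_rot: [3.14, -0.0, 1.433]
contact_force: [-1.0, 0.6, 4.8]
gripper_width: 0.0448
gripper_force: 60.5
```

>>> {"method": "move_arm", "body": {
  "increments": "0 0 0 0 0 -0.01 0.4; 0 0 0 0 0 -0.02 0.4; 0 0 0 0 0 -0.05 0.4; 0 0 0 0 0 -0.08 0.4; 0 0 0 0 0 0 0.4"
}}

```text
time: 7.75
tcp_pos: [0.5565, 0.0875, 0.2383]
tcp_rot: [3.137, -0.002, 1.433]
contact_force: [0.5, -1.0, -0.1]
gripper_width: 0.0449
gripper_force: 61.2
```

```bash
python3 -c "
from h import *
o=get_obs();print(o['tcp_pos'],o['gripper_width'],o['gripper_force'])
f=grab('scene','c.png');C=cloud(f);rel=C[...,:2]-E0;s=rel@D*1000;t=rel@np.array([D[1],-D[0]])*1000
m=(abs(t)<22)&(s>15)&(s<230)&(C[...,2]>.045)&(C[...,2]<.12)
for a in range(20,230,15):
    k=m&(s>=a)&(s<a+15); print(a,k.sum(),np.median(C[...,2][k]).round(4) if k.any() else '')
"
```

```text
[0.55645561 0.08750163 0.23825939] 0.04490393979506307 61.17149591445923
20 199 0.0903
35 204 0.0906
50 200 0.0907
65 189 0.0908
80 178 0.0909
95 180 0.0909
110 168 0.0909
125 165 0.0909
140 157 0.0908
155 155 0.0909
170 150 0.0909
185 126 0.0911
200 88 0.0912
215 29 0.0915
```

View pics/c.png

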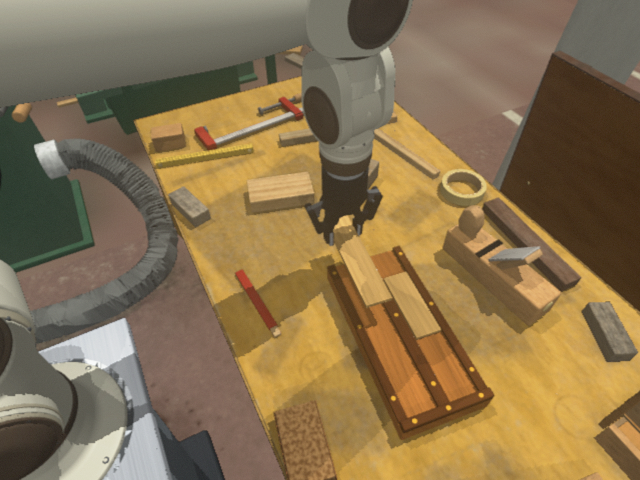

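The slat is held level, with its top at about 0.09 m along its whole length, clear of the jig. The short slat at (413,305) hasn't moved.

```bash
python3 -c "
from h import *
f=grab('scene');C=cloud(f);Z=C[...,2];rel=C[...,:2]-E0;s=rel@D*1000;t=rel@np.array([D[1],-D[0]])*1000
m=(Z>.075)&(Z<.1)&(s>-20)&(s<165)&(abs(t)<40)
P=cv2.morphologyEx(m.astype(np.uint8),cv2.MORPH_OPEN,np.ones((3,3)))>0
print('trail s',np.percentile(s[P],[0,.5,1]),'t',np.percentile(t[P],[0,1,99,100]),'tcp s',(get_obs()['tcp_pos'][:2]-E0)@D*1000)
for lo in(30,120):
    q=P&(s>lo)&(s<lo+20); print(lo,np.percentile(t[q],[1,99]).mean())
b=np.radians(74.1); tgt=np.array([.5275,.3151])+.062*np.array([np.cos(b),np.sin(b)]); print(tgt)
plan(tgt,.24,74.1,.4,9)"
```

```text
trail s [23.5217771  24.24724225 24.55979757] t [-23.94095787 -23.40441557  22.05514549  23.40039808] tcp s 187.3674292123569
30 -1.051931464375489
120 -0.4597440594610429
[0.54448547 0.37472796]
from [0.5558 0.0874 0.2351] dist 0.2876 rows 9
0.001 -0.001 0.111 0.105 -0.019 -0.002 0.4; 0.001 -0.001 0.111 0.105 -0.020 -0.002 0.4; 0.001 -0.001 0.111 0.104 -0.022 -0.002 0.4; 0.001 -0.001 0.111 0.104 -0.024 -0.002 0.4; 0.001 -0.001 0.111 0.103 -0.025 -0.002 0.4
0.001 -0.001 0.111 0.103 -0.027 -0.002 0.4; 0.001 -0.001 0.111 0.103 -0.028 -0.002 0.4; 0.001 -0.001 0.111 0.102 -0.030 -0.002 0.4; 0.001 -0.001 0.111 0.102 -0.032 -0.002 0.4
```

>>> {"method": "move_arm", "body": {
  "increments": "0 0 0.111 0.105 -0.019 -0.004 0.4; 0 0 0.111 0.105 -0.02 -0.004 0.4; 0 0 0.111 0.104 -0.022 -0.002 0.4; 0 0 0.111 0.104 -0.024 -0.002 0.4; 0 0 0.111 0.103 -0.025 -0.002 0.4"
}}

```text
time: 8.35
tcp_pos: [0.5488, 0.2482, 0.2374]
tcp_rot: [-3.141, 0.001, 1.355]
contact_force: [1.5, 0.1, -0.9]
gripper_width: 0.0452
gripper_force: 61.2
```

>>> {"method": "move_arm", "body": {
  "increments": "0 0 0.111 0.103 -0.027 -0.002 0.4; 0 0 0.111 0.103 -0.028 -0.002 0.4; 0 0 0.111 0.102 -0.03 -0.002 0.4; 0 0 0.111 0.102 -0.032 0 0.4; 0 0 0 0 0 0 0.4"
}}

```text
time: 8.85
tcp_pos: [0.5432, 0.378, 0.2386]
tcp_rot: [-3.14, 0.0, 1.297]
contact_force: [-0.8, -0.4, -0.5]
gripper_width: 0.0444
gripper_force: 61.2
```

```bash
cat >> h.py <<'E'
def slatfit(F,zlo,zhi,h):
    C=cloud(F);Z=C[...,2]
    m=(Z>zlo)&(Z<zhi)&(C[...,1]>.15)&(C[...,1]<.345)&(C[...,0]>.44)&(C[...,0]<.62)
    m=cv2.morphologyEx(m.astype(np.uint8)*255,cv2.MORPH_OPEN,np.ones((3,3)))
    print('slat part',rect(F,m,h),'z',np.median(Z[m>0]).round(4))
    P=C[m>0][:,:2]; b=np.radians(74.1); d=np.array([np.cos(b),np.sin(b)])
    r=(P-[.5275,.3151]); print('near end along block x (want -100):',np.percentile(r@d,[0,1])*1000,'lateral',np.percentile(r@[d[1],-d[0]],[1,99])*1000)
E
python3 -c "
from h import *
f=grab('scene','d.png'); slatfit(f,.065,.105,.089)
f=grab('top'); slatfit(f,.065,.105,.089)
b=np.radians(74.1); tgt=np.array([.5275,.3151])+.0625*np.array([np.cos(b),np.sin(b)]); print(tgt)
plan(tgt,.191,74.1,.4,5)"
```

```text
slat part [515.3 284.2  46.3 139.8  73.8] z 0.0914
near end along block x (want -100): [-100.85247366  -99.33347328] lateral [-25.98528147  19.27101211]
slat part [517.6 284.6  46.  136.4  73.9] z 0.0896
near end along block x (want -100): [-100.00514667  -98.94363496] lateral [-23.68982126  21.33359892]
[0.54462245 0.37520883]
from [0.5437 0.3752 0.2389] dist 0.0479 rows 5
-0.002 0.002 0.003 0.000 0.001 0.032 0.4; -0.002 0.002 0.003 0.000 0.001 0.032 0.4; -0.002 0.002 0.003 0.000 0.001 0.032 0.4; -0.002 0.002 0.003 0.000 0.001 0.032 0.4; -0.002 0.002 0.003 0.000 0.001 0.032 0.4
```

View pics/d.png

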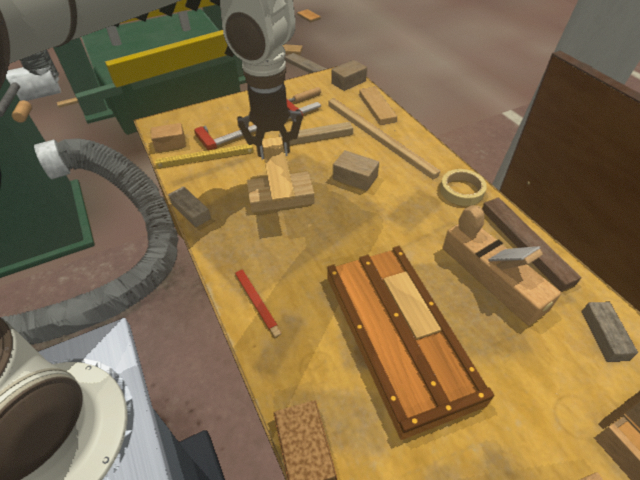

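The slat is level above the block at about (280,185), its near end at -100 mm from the block's middle and about 1 mm off sideways. I'll lower it.

>>> {"method": "move_arm", "body": {
  "increments": "0 0 0 0 0.003 0.05 0.4; 0 0 0 0 0 0.05 0.4; 0 0 0 0 0 0.04 0.4; 0 0 0 0 0 0.015 0.4; 0 0 0 0 0 0 0.4"
}}

```text
time: 9.45
tcp_pos: [0.5448, 0.374, 0.1921]
tcp_rot: [-3.14, 0.002, 1.293]
contact_force: [-0.1, -0.7, -0.8]
gripper_width: 0.0447
gripper_force: 61.2
```

>>> {"method": "move_arm", "body": {
  "increments": "0 0 0 0 0 0.005 0.4; 0 0 0 0 0 0.004 0.4; 0 0 0 0 0 0 0.4"
}}

```text
time: 9.75
tcp_pos: [0.5451, 0.3747, 0.1912]
tcp_rot: [3.141, -0.001, 1.294]
contact_force: [0.4, 0.1, -0.6]
gripper_width: 0.0445
gripper_force: 61.2
```

```bash
python3 -c "
from h import *
for n in('top','scene'):
    f=grab(n); slatfit(f,.0365 if n=='top' else .0385,.06,.041); o=get_obs(); print(o['tcp_pos'],o['contact_force'])
"
```

```text
slat part [519.6 284.5  46.  139.   73.7] z 0.042
near end along block x (want -100): [-100.82183697  -99.75354062] lateral [-21.71550033  23.35626436]
[0.54506036 0.37468201 0.19117015] [-0.04176385 -0.03423112 -0.62377356]
slat part [518.2 284.1  46.2 140.1  73.8] z 0.044
near end along block x (want -100): [-103.10233373 -100.92709419] lateral [-23.29643143  21.78607524]
[0.54504535 0.3746828  0.191153  ] [-0.14745601 -0.50943713 -0.78499017]
```

>>> {"method": "move_arm", "body": {
  "increments": "0 0 0 0 0 0 0.4; 0 0 0 0 0 0 0.4"
}}

```text
time: 10.05
tcp_pos: [0.545, 0.3746, 0.1909]
tcp_rot: [3.141, -0.0, 1.294]
contact_force: [0.1, 0.1, -0.8]
gripper_width: 0.0449
gripper_force: 61.2
```

>>> {"method": "move_arm", "body": {
  "increments": "0 0 0 0 0 0.003 0.4; 0 0 0 0 0 0.002 0.4; 0 0 0 0 0 0 0.4"
}}

```text
time: 10.35
tcp_pos: [0.545, 0.3746, 0.1893]
tcp_rot: [3.142, -0.0, 1.294]
contact_force: [0.3, -0.1, 0.3]
gripper_width: 0.0449
gripper_force: 61.2
```

>>> {"method": "move_arm", "body": {
  "increments": "0 0 0 0 0 0.002 0.4; 0 0 0 0 0 0 0.4"
}}

```text
time: 10.55
tcp_pos: [0.545, 0.3746, 0.189]
tcp_rot: [3.141, -0.0, 1.294]
contact_force: [-1.7, -1.0, 2.7]
gripper_width: 0.0444
gripper_force: 61.6
```

Touching. I'll open gradually, then lift.

>>> {"method": "move_arm", "body": {
  "increments": "0 0 0 0 0 0 0.56; 0 0 0 0 0 0 0.6; 0 0 0 0 0 0 0.8; 0 0 0 0 0 0 1; 0 0 0 0 0 0 1",
  "grip_force": 20
}}

```text
time: 11.05
tcp_pos: [0.545, 0.3746, 0.1886]
tcp_rot: [-3.142, 0.0, 1.294]
contact_force: [0.1, -0.3, -0.7]
gripper_width: 0.0856
gripper_force: 0.0
```

```bash
python3 -c "
from h import *
f=grab('top','e.png'); slatfit(f,.0365,.06,.040); o=get_obs(); print(o['tcp_pos'],o['contact_force'],o['gripper_width'])
"
```

```text
slat part [519.4 284.3  45.9 138.1  73.7] z 0.0402
near end along block x (want -100): [-100.83555529  -99.41982518] lateral [-21.76880537  23.15339162]
[0.54501122 0.37457603 0.18864066] [-0.54264136 -0.07392052 -0.24062856] 0.08498993471238454
```

Released, and the slat lies flat (top at 40 mm) and centred. I'll lift straight up and check.

>>> {"method": "move_arm", "body": {
  "increments": "0 0 0 0 0 -0.05 1; 0 0 0 0 0 -0.1 1; 0 0 0 0 0 -0.15 1; 0 0 0 0 0 -0.15 1; 0 0 0 0 0 -0.15 1"
}}

```text
time: 11.6
tcp_pos: [0.5445, 0.3742, 0.3719]
tcp_rot: [3.141, -0.001, 1.294]
contact_force: [0.1, 0.5, -0.0]
gripper_width: 0.0857
gripper_force: 0.0
```

>>> {"method": "move_arm", "body": {
  "increments": "0 0 0 -0.1 0 0 1; 0 0 0 -0.15 0 0 1; 0 0 0 -0.15 0 0 1; 0 0 0 -0.15 0 0 1; 0 0 0 -0.15 0 0 1"
}}

```text
time: 12.1
tcp_pos: [0.4866, 0.171, 0.37]
tcp_rot: [3.14, -0.001, 1.294]
contact_force: [1.3, -1.0, 1.0]
gripper_width: 0.0854
gripper_force: 0.0
```

>>> {"method": "move_arm", "body": {
  "increments": "0 0 0 -0.15 0 0 1; 0 0 0 -0.15 0 0 1; 0 0 0 0 0 0 1; 0 0 0 0 0 0 1; 0 0 0 0 0 0 1"
}}

```text
time: 12.6
tcp_pos: [0.4631, 0.0865, 0.3694]
tcp_rot: [3.141, -0.001, 1.294]
contact_force: [0.2, 0.9, 0.3]
gripper_width: 0.0853
gripper_force: 0.0
```

```bash
python3 -c "
from h import *
f=grab('top','g.png'); C=cloud(f);Z=C[...,2];X=C[...,0];Y=C[...,1]
a=(X>.38)&(X<.65)&(Y>.19)&(Y<.45)
op=lambda m:cv2.morphologyEx(m.astype(np.uint8)*255,cv2.MORPH_OPEN,np.ones((3,3)))
print('slat',rect(f,op(a&(Z>.0362)&(Z<.05)),.040)); print('z ends',[np.median(Z[a&(Z>.034)&(Z<.05)&(abs(Y-y)<.01)]).round(4) for y in(.24,.315,.39)])
m=op(a&(Z>.027)&(Z<.0362)); print('block',rect(f,m,.032))
"
```

```text
slat [528.5 315.2  45.9 197.3  73.7]
z ends [np.float64(0.04), np.float64(0.0398), np.float64(0.0401)]
block [483.3 328.   47.7  76.1  74.1]
```

View pics/g.png

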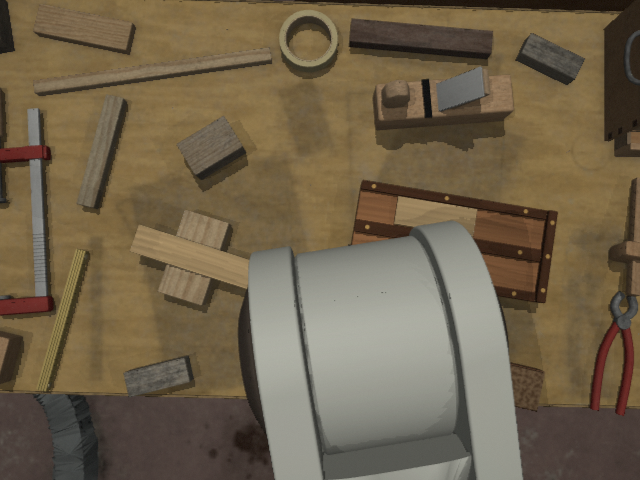

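The top view shows the slat lying flat across the block at about (195,258). It is within about 1 mm of the block's middle, square to about 0.4°, and level at both ends. The short slat at (435,215) is where it was, and the arm touches nothing, so I'm handing in.

```bash
python3 -c "
from h import *
print(sign_off())"
```

```text
the job is handed in; nothing more can be done
None
```

The long slat was pushed out to about a third of its length, picked up there and laid flat across the short way of the pale block, about 1 mm off its middle and 0.4° off square; the short slat was left where it was, and the job was handed in at about 12.7 s.

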